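Find the full chocolate tin by weight and hold it up

TASK

The three cooking-chocolate tins on the flowered mat look alike, but one is clearly the heaviest: lift them to feel which. Stand the two lighter tins upright on the wooden tray and let go of them, and finish while still holding the heaviest tin upright in the gripper, about 15 cm clear of the table and touching nothing else. Do not tip any tin over, and leave the glass and the berry bowl where they are.

Things in the scene. Friction and masses are not known exactly. Their poses are not given: they have to be found in the camera images.
- tin_a: round closed chocolate tin, green with a yellow band and a brass-coloured lid, 62 mm in diameter, 115 mm tall; origin at the centre of its underside, z up along its axis. The three tins look exactly alike and weigh 0.1 to 0.55 kg; one is at least 0.15 kg heavier than each of the others, which differ by less than 0.1 kg, and only lifting tells which (it can be any of the three, each time another). The block of chocolate inside can shift by a few mm. Starts standing on the mat
- tin_b: round closed chocolate tin, green with a yellow band and a brass-coloured lid, 62 mm in diameter, 115 mm tall; origin at the centre of its underside, z up along its axis. The three tins look exactly alike and weigh 0.1 to 0.55 kg; one is at least 0.15 kg heavier than each of the others, which differ by less than 0.1 kg, and only lifting tells which (it can be any of the three, each time another). The block of chocolate inside can shift by a few mm. Starts standing on the mat
- tin_c: round closed chocolate tin, green with a yellow band and a brass-coloured lid, 62 mm in diameter, 115 mm tall; origin at the centre of its underside, z up along its axis. The three tins look exactly alike and weigh 0.1 to 0.55 kg; one is at least 0.15 kg heavier than each of the others, which differ by less than 0.1 kg, and only lifting tells which (it can be any of the three, each time another). The block of chocolate inside can shift by a few mm. Starts standing on the mat
- tray: fixed shallow wooden tray, 360 mm along its x by 150 mm along its y, 14 mm high over the rim, walls and floor 5 mm thick; origin at the centre of its underside on the table; its floor is 5 mm above the origin. It has room for three tins in a row along its x, at -110, 0 and +110 mm. Lies to the left or the right of the robot's centre line
- mat: fixed flat pale-blue mat printed with flowers, 300 mm along its x by 340 mm along its y, 3 mm thick; origin at the centre of its underside on the table. Lies on the other side from the tray; the tins, one glass and the bowl stand on it
- coupe: bystander: loose empty dessert glass with a round black foot, 68 mm across the top, 105 mm tall, standing on the mat; origin at the centre of its underside
- bowl: bystander: loose white bowl of berries, 90 mm across, 42 mm tall, standing on the mat; origin at the centre of its underside

How it is judged:
By the outcome, as a careful person would: the job done as asked, in the order asked, and still so for the second after the job is handed in, while the arm keeps its last pose, push and grip.
It also fails if it takes over 72 s, if anything falls off the work surface, if the arm or the gripper's body presses on something with over 40 N, if the wrist force passes 120 N, or if a joint passes its speed limit or range.

ROBOT

A 6-joint arm with a two-finger parallel gripper is mounted at the origin on the work surface. World frame = base frame: x ahead of the robot, y to its left, z up, the work surface at z = 0. Lengths are in m, angles in rad, forces in N, time in s.
With the tool pointing down it reaches from about 0.35 to 0.975 m from the base axis. Payload 4.9 kg.
Tool frame: the origin (TCP) lies at the very end of the fingers, on their centre line; the grasp point (between the pads) lies 19 mm behind it (ctrl.grip_point_offset is the distance from the TCP to the grasp point, in m); z points along the fingers, y is the line along which they close (so a half turn about z gives the same grasp; the last joint's range is limited). The gripper opens to 85 mm and grips with 20 to 120 N. Pads are 22 mm wide; open, the fingers measure 114 mm over their backs; the gripper's body (76 mm by 85 mm) begins 54 mm behind the grasp point. The pads swing forward as they close: fully open they stand 13 mm farther back than shut.
Start: joints at [-1.305, 0.053, 1.613, -0, 1.476, -0.119], TCP at [0.235, -0.579, 0.231] pointing down, gripper open.
Joint ranges: [-3.01, 3.01], [-1.01, 2.22], [0.06, 2.58], [-1.02, 4.17], [0.09, 2.62], [-3.14, 3.14]. Speed limits (rad/s): [2.57, 2.57, 3.14, 3.14, 3.14, 3.14].

INTERFACE

Orientations are given as a rotation vector (axis times angle).
In Python, from station import ctrl gives the robot as it stands.
- The arm moves only by the tool send_rows, never from a script. Its argument "rows" is a list of rows, each a list of 3 entries, a list of its own where there are three numbers: the finger opening in cm, from 0 to 8.54, then the shift along the tool's x, y, z in cm, then the turn about the tool's z in degrees. A call has 1 to 10 rows; each row shifts and turns the commanded pose from where the row before left it, along the tool's axes as they then stand; what a row does not reach is not made up. A row lasts 1/8 s, in which the tool goes at most 62.5 mm and 10.7 degrees, less where a joint would pass 70% of its speed; a pose out of reach is approached as far as the arm can. A call with a gripper value outside its range is refused whole. The fingers move at their own pace and stop on an object; "newtons" is the grip in N (left out, the last holds). Time passes only in rows, so rows that do not move let the fingers close. It gives the time, the measured TCP pose, the force, the opening and the grip force at its end, in the units of the state.
- ctrl.get_obs(): the state, without advancing time (a new reading comes with each control period).
- ctrl.get_image(name): name is "scene" or "top" or "wrist"; returns a dict with "frame" (420x560x3 uint8, red, green, blue), "range_z" (420x560 float32, m along the optical axis (not along the pixel's ray), 0 where there is no reading), "fx", "fy", "cx", "cy" (pixels), "cam_to_world" (4x4, takes a point from camera to world coordinates). Camera axes: x right, y down, z forward; pixel columns grow to the right and rows downward; lengths in m; the calibration is good to about 2 mm. A picture is of the moment at which its call begins.
- ctrl.finish_job(): hands the job in; it is judged then, once.
The state is a dict: "t": time; "q": joint angles; "dq": joint speeds; "effort": joint torques, N m; "tool_pos": TCP position; "tool_rot": TCP orientation; "contact_force": force on the tool from outside, world axes, zero at the start; "wrist_torque": the same for the moment, N m; "opening": finger opening in m; "grip_force": force on a finger pad.
Only numpy, scipy, OpenCV 4.12 (cv2) and the standard library are available. Lean on these libraries where they do the work, as an engineer would, in place of code of your own. Each camera call takes 0.05 s, during which the arm holds its last target. There are 200 camera calls.

## Working session

There is one attempt and no reset: what is moved stays moved. The work goes in short steps, Python scripts to look and compute and a tool call to move; the robot and the scene stay as the last step left them, time stands still between calls to the robot, and variables do not carry over. Pictures are saved under pics/ and viewed, at most 10 in all, crops included, and the job is handed in when it is done.

Besides the shell and the picture viewer there is one more tool, called after ">>>" as a command line: name --argument value ..., lists and objects as JSON in quotes. send_rows: Moves the arm, as the interface text tells. Its arguments: {"type":"object","properties":{"rows":{"type":"array","items":{"type":"array"}},"newtons":{"type":"number"}},"required":["rows"]}

```bash
mkdir -p pics; ls; python3 - <<'E'
from station import ctrl
import cv2,numpy as np
o=ctrl.get_obs();print(o)
for n in("top","scene"):
    d=ctrl.get_image(n);cv2.imwrite(f"pics/{n}0.png",d["frame"][:,:,::-1]);np.savez(f"/tmp/{n}.npz",**d)
    print(n,d["fx"],d["cx"],d["cy"],np.round(d["cam_to_world"],3).tolist())
E
```

```text
pics
{'t': 0.0, 'q': array([-1.30501933e+00,  5.33443011e-02,  1.61428677e+00, -1.25734024e-05,
        1.47599792e+00, -1.18994347e-01]), 'dq': array([-1.32301186e-03, -1.81806441e-03,  2.02377820e-04,  4.61704156e-04,
       -1.44987403e-03,  3.33892908e-06]), 'effort': array([ 6.87540833e-04, -3.93678689e+01, -3.70177138e+01, -9.96902827e-05,
        7.09900531e-03, -1.05230879e-05]), 'tool_pos': array([ 0.23442848, -0.57870034,  0.23007512]), 'tool_rot': array([-3.08164020e+00, -6.00289676e-01,  2.53986120e-04]), 'contact_force': array([-0.3642477 ,  0.53038533,  0.15078543]), 'wrist_torque': array([-0.01313934, -0.01767907, -0.04597954]), 'grip_force': 0.0, 'opening': 0.08518046453946217}
top 434.615995766483 279.2939666098129 213.8712825094726 [[-0.025, -0.997, 0.071, 0.462], [-0.999, 0.027, 0.038, -0.032], [-0.04, -0.07, -0.997, 0.992], [0.0, 0.0, 0.0, 1.0]]
scene 451.94282088805255 276.63767492900416 214.13945748589524 [[-0.423, 0.574, -0.701, 1.328], [0.906, 0.281, -0.316, 0.318], [0.016, -0.769, -0.639, 0.751], [0.0, 0.0, 0.0, 1.0]]
```

View pics/top0.png

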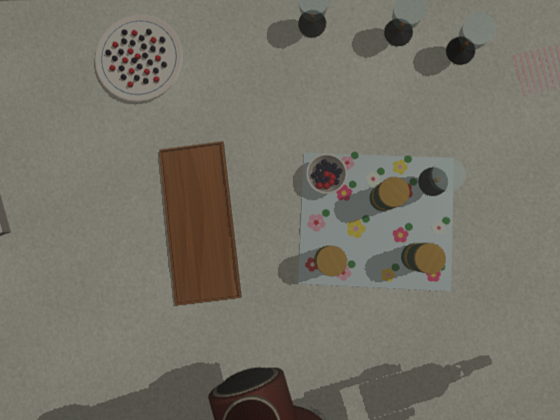

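View pics/scene0.png

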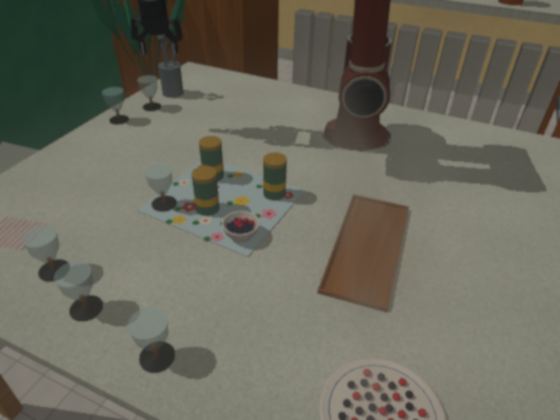

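The top view shows lids at about (331,261), (397,192) and (430,258). The glass foot is at (433,181), the bowl at (326,173), and the tray corners at (160,151), (223,143), (240,297) and (175,305). The scene view confirms that all three tins stand upright.

```bash
cat > h.py <<'E'
import numpy as np,cv2
def ray(d,u,v,z):
    T=d["cam_to_world"];r=T[:3,:3]@[(u-d["cx"])/d["fx"],(v-d["cy"])/d["fy"],1];o=T[:3,3]
    return o+r*(z-o[2])/r[2]
def cloud(d):
    v,u=np.mgrid[:420,:560];z=d["range_z"]
    p=np.stack([(u-d["cx"])/d["fx"]*z,(v-d["cy"])/d["fy"]*z,z],-1)
    return p@d["cam_to_world"][:3,:3].T+d["cam_to_world"][:3,3]
E
python3 - <<'E'
import numpy as np,cv2
from h import *
d=dict(np.load("/tmp/top.npz"));P=cloud(d);z=P[...,2];ok=d["range_z"]>0
m=(ok&(z>.108)&(z<.13)&(P[...,1]<0)).astype(np.uint8)
n,l,s,c=cv2.connectedComponentsWithStats(m)
for i in range(1,n):
    if s[i,4]>150:
        q=P[l==i]; (x,y),r=cv2.minEnclosingCircle(q[:,:2].astype(np.float32)); print("tin",s[i,4],c[i].round(),q.mean(0).round(3),np.round([x,y,r],3),"ray",ray(d,*c[i],.118).round(3))
print("foot",ray(d,433,181,.006),"bowl",ray(d,326,173,.045))
t=np.array([ray(d,*p,.014) for p in [(160,151),(223,143),(240,297),(175,305)]]);print("tray",t.round(3),t.mean(0).round(3),np.linalg.norm(t-np.roll(t,1,0),axis=1).round(3))
q=P[ok&(z>.03)&(z<.05)&(abs(P[...,1]+.1)<.1)];print("bowl",q.mean(0),len(q))
print("floor z",np.median(P[215:235,190:210,2]),"mat z",np.median(P[225:240,330:390,2]))
E
```

```text
tin 758 [393. 191.] [ 0.564 -0.229  0.117] [ 0.564 -0.229  0.031] ray [ 0.564 -0.228  0.118]
tin 786 [429. 258.] [ 0.43  -0.293  0.117] [ 0.43  -0.294  0.031] ray [ 0.43  -0.293  0.118]
tin 747 [331. 260.] [ 0.429 -0.1    0.117] [ 0.429 -0.1    0.031] ray [ 0.429 -0.1    0.118]
foot [ 0.59726411 -0.34268449  0.006     ] bowl [ 0.61664905 -0.10000927  0.045     ]
tray [[0.685 0.278 0.014]
 [0.699 0.131 0.014]
 [0.348 0.098 0.014]
 [0.333 0.245 0.014]] [0.516 0.188 0.014] [0.353 0.147 0.352 0.148]
bowl [ 0.61699117 -0.10273811  0.03744489] 1002
floor z 0.0040284205384432115 mat z 0.0020551117654782347
```

>>> send_rows --rows '[[8.5,[0,0,0],10],[8.5,[0,0,0],10],[8.5,[0,0,0],2],[8.5,[3.2,-4.7,0],0],[8.5,[3.3,-4.8,0],0],[8.5,[3.3,-4.8,0],0],[8.5,[3.3,-4.8,0],0],[8.5,[3.3,-4.8,0],0],[8.5,[3.2,-4.7,0],0],[8.5,[0,0,0],0]]' --newtons 40

```text
t: 1.35
tool_pos: [0.4318, -0.2902, 0.2311]
tool_rot: [-3.141, -0.013, -0.0]
contact_force: [-0.1, -0.7, -0.1]
opening: 0.085
grip_force: 0.0
```

>>> send_rows --rows '[[8.5,[-0.2,0.3,3],0],[8.5,[0,0,5],0],[8.5,[0,0,5],0],[8.5,[0,0,3.5],0],[8.5,[0,0,0],0],[4,[0,0,0],0],[4,[0,0,0],0],[4,[0,0,0],0],[4,[0,0,0],0],[4,[0,0,0],0]]'

```text
t: 2.6
tool_pos: [0.4297, -0.2973, 0.0686]
tool_rot: [3.139, 0.002, 0.005]
contact_force: [0.7, 0.2, 5.7]
opening: 0.0604
grip_force: 42.3
```

>>> send_rows --rows '[[4,[0,0,-1],0],[4,[0,0,-2],0],[4,[0,0,-2],0],[4,[0,0,-1],0],[4,[0,0,0],0],[4,[0,0,0],0],[4,[0,0,0],0],[4,[0,0,0],0],[4,[0,0,0],0]]'

```text
t: 3.72
tool_pos: [0.4282, -0.296, 0.126]
tool_rot: [-3.141, -0.001, 0.001]
contact_force: [0.4, -0.4, -1.9]
opening: 0.0607
grip_force: 43.7
```

>>> send_rows --rows '[[4,[0,0,0],0]]'

```text
t: 3.85
tool_pos: [0.4284, -0.2961, 0.1262]
tool_rot: [-3.141, -0.001, 0.0]
contact_force: [0.2, -0.6, -1.4]
opening: 0.0608
grip_force: 43.7
```

```bash
cat > w.py <<'E'
from station import ctrl
import numpy as np,sys
f=[]
for i in range(int(sys.argv[1]) if len(sys.argv)>1 else 12):
    d=ctrl.get_image("wrist");o=ctrl.get_obs();f.append(o["contact_force"][2])
print(np.round(f,2),np.mean(f),np.std(f)/len(f)**.5,o["t"],o["tool_pos"])
np.savez("/tmp/wrist.npz",**d)
E
python3 w.py
```

```text
[-1.05 -2.64 -1.19 -2.12 -0.82 -1.61 -1.04 -2.01 -2.04 -0.98 -1.49 -1.98] -1.5805550626974065 0.15931177305926894 4.45 [ 0.42837278 -0.29611895  0.12631457]
```

>>> send_rows --rows '[[4,[0,0,-2],0],[4,[0,0,-4],0],[4,[0.3,-0.8,-3],0],[4,[0.8,-2,-1],0],[4,[1.6,-4,0],0],[4,[2,-5,0],0],[4,[2,-5,0],0],[4,[2,-5,0],0],[4,[2,-5,0],0],[4,[2,-5,0],0]]'

```text
t: 5.7
tool_pos: [0.556, 0.0237, 0.2284]
tool_rot: [3.141, 0.001, 0.004]
contact_force: [-0.1, -1.0, -1.5]
opening: 0.0609
grip_force: 43.7
```

>>> send_rows --rows '[[4,[2,-5,0],0],[4,[2,-5,0],0],[4,[1.6,-4,0],0],[4,[1.0,-2.5,0],0],[4,[0.4,-1.1,0],0],[4,[0,0,0],0],[4,[0,0,0],0],[4,[0,0,0],0]]'

```text
t: 6.7
tool_pos: [0.6248, 0.197, 0.2266]
tool_rot: [3.141, -0.001, 0.0]
contact_force: [-0.0, -0.6, -1.4]
opening: 0.0606
grip_force: 43.7
```

Down from 0.2266 to about 0.073.

>>> send_rows --rows '[[4,[0,0,2],0],[4,[0,0,4],0],[4,[0,0,4],0],[4,[0,0,3],0],[4,[0,0,1.3],0],[4,[0,0,0.6],0],[4,[0,0,0.3],0],[4,[0,0,0],0],[4,[0,0,0],0]]'

```text
t: 7.82
tool_pos: [0.6257, 0.1982, 0.0755]
tool_rot: [-3.141, -0.001, -0.003]
contact_force: [-0.1, 0.4, -1.2]
opening: 0.0604
grip_force: 43.7
```

>>> send_rows --rows '[[4,[0,0,0.3],0],[4,[0,0,0.1],0],[4,[0,0,0],0],[4,[0,0,0],0]]'

```text
t: 8.32
tool_pos: [0.6252, 0.1981, 0.0708]
tool_rot: [-3.141, -0.001, -0.001]
contact_force: [-0.5, 0.0, 1.7]
opening: 0.0603
grip_force: 43.4
```

>>> send_rows --rows '[[8.5,[0,0,0],0],[8.5,[0,0,0],0],[8.5,[0,0,0],0],[8.5,[0,0,-2],0],[8.5,[0,0,-5],0],[8.5,[0,0,-4],0],[8.5,[0,0,-2],0],[8.5,[-1.6,2.3,0],0],[8.5,[-3,4.6,0],0],[8.5,[-3,4.6,0],0]]'

```text
t: 9.57
tool_pos: [0.5478, 0.082, 0.1999]
tool_rot: [3.141, 0.003, -0.001]
contact_force: [-0.1, 0.2, -0.3]
opening: 0.0851
grip_force: 0.0
```

>>> send_rows --rows '[[8.5,[-3,4.6,0],0],[8.5,[-3,4.6,0],0],[8.5,[-3,4.6,0],0],[8.5,[-2,3,0],0],[8.5,[-1,1.5,0],0],[8.5,[0,0,0],0],[8.5,[0,0,0],0]]'

```text
t: 10.45
tool_pos: [0.4294, -0.0997, 0.2002]
tool_rot: [-3.141, -0.002, 0.0]
contact_force: [0.2, 0.9, 0.6]
opening: 0.0851
grip_force: 0.0
```

```bash
python3 w.py 2; python3 -c "
from station import ctrl
import cv2
cv2.imwrite('pics/top1.png',ctrl.get_image('top')['frame'][:,:,::-1])"
```

```text
[0.12 0.46] 0.292638174113406 0.11946989649600924 10.55 [ 0.42952476 -0.0994446   0.20023242]
```

View pics/top1.png

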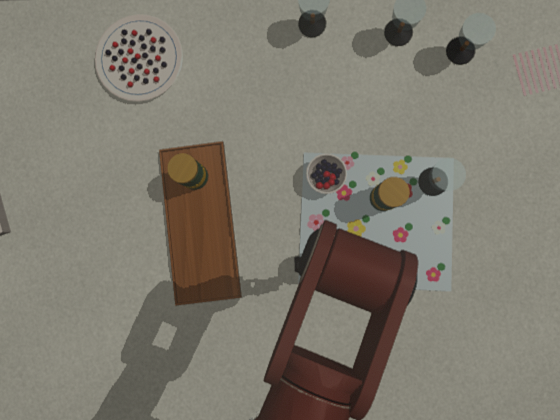

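The first tin stands upright on the tray with its lid at about (184,170). The glass (433,181) and bowl (326,173) have not moved. Next I grasp the second tin.

>>> send_rows --rows '[[8.5,[0,0,3],0],[8.5,[0,0,5],0],[8.5,[0,0,3.5],0],[8.5,[0,0,1.7],0],[8.5,[0,0,0],0],[4,[0,0,0],0],[4,[0,0,0],0],[4,[0,0,0],0],[4,[0,0,0],0],[4,[0,0,0],0]]'

```text
t: 11.85
tool_pos: [0.4309, -0.1005, 0.0706]
tool_rot: [3.141, 0.001, 0.006]
contact_force: [0.5, 1.9, 6.0]
opening: 0.0623
grip_force: 44.2
```

>>> send_rows --rows '[[4,[0,0,-1],0],[4,[0,0,-2],0],[4,[0,0,-2],0],[4,[0,0,-1],0],[4,[0,0,0],0],[4,[0,0,0],0],[4,[0,0,0],0],[4,[0,0,0],0]]'

```text
t: 12.85
tool_pos: [0.4288, -0.1, 0.1276]
tool_rot: [-3.141, -0.001, 0.002]
contact_force: [-0.3, 0.2, -2.1]
opening: 0.0622
grip_force: 44.2
```

```bash
python3 w.py
```

```text
[-2.33 -1.67 -3.05 -1.86 -1.89 -2.8  -2.04 -1.55 -1.4  -1.89 -2.18 -2.06] -2.059345095001438 0.13303646009494915 13.45 [ 0.4292233  -0.10010987  0.12832648]
```

The second tin is only about 0.05 kg heavier than the first, so both are light and the third must be the heaviest. This one goes into the near tray slot.

>>> send_rows --rows '[[4,[0,0,-2],0],[4,[0,-1,-1],0],[4,[-0.2,-3,0],0],[4,[-0.4,-4.5,0],0],[4,[-0.5,-5,0],0],[4,[-0.4,-5,0],0],[4,[-0.4,-4.5,0],0],[4,[-0.3,-3,0],0],[4,[-0.1,-1.3,0],0],[4,[0,-0.5,0],0]]'

```text
t: 14.7
tool_pos: [0.4058, 0.1783, 0.1582]
tool_rot: [3.141, 0.003, -0.0]
contact_force: [0.3, 0.7, -1.5]
opening: 0.0617
grip_force: 44.6
```

>>> send_rows --rows '[[4,[0,0,0],0],[4,[0,0,2],0],[4,[0,0,3],0],[4,[0,0,2],0],[4,[0,0,0.8],0],[4,[0,0,0.3],0],[4,[0,0,0],0],[4,[0,0,0],0]]'

```text
t: 15.7
tool_pos: [0.4067, 0.178, 0.0783]
tool_rot: [-3.141, -0.001, -0.003]
contact_force: [0.6, -0.4, -1.3]
opening: 0.0619
grip_force: 44.6
```

>>> send_rows --rows '[[4,[0,0,0.3],0],[4,[0,0,0.2],0],[4,[0,0,0.1],0],[4,[0,0,0],0],[4,[0,0,0],0]]'

```text
t: 16.32
tool_pos: [0.4066, 0.1781, 0.0727]
tool_rot: [-3.142, -0.001, -0.001]
contact_force: [-2.8, -0.3, 5.7]
opening: 0.0616
grip_force: 44.9
```

>>> send_rows --rows '[[8.5,[0,0,0],0],[8.5,[0,0,0],0],[8.5,[0,0,0],0],[8.5,[0,0,-2],0],[8.5,[0,0,-5],0],[8.5,[0,0,-4],0],[8.5,[0,0,-2],0],[8.5,[0.9,2.4,0],0],[8.5,[1.8,4.7,0],0],[8.5,[1.8,4.7,0],0]]'

```text
t: 17.58
tool_pos: [0.4514, 0.0588, 0.2014]
tool_rot: [-3.142, -0.003, -0.001]
contact_force: [0.3, 1.0, -0.4]
opening: 0.0851
grip_force: 0.0
```

>>> send_rows --rows '[[8.5,[1.8,4.7,0],0],[8.5,[1.8,4.7,0],0],[8.5,[1.8,4.7,0],0],[8.5,[1.8,4.7,0],0],[8.5,[1.8,4.7,0],0],[8.5,[1.4,3.5,0],0],[8.5,[0.8,1.9,0],0],[8.5,[0,0,0],0],[8.5,[0,0,0],0]]'

```text
t: 18.7
tool_pos: [0.5631, -0.2279, 0.2011]
tool_rot: [-3.141, -0.003, 0.001]
contact_force: [0.2, 0.3, -0.1]
opening: 0.0852
grip_force: 0.0
```

>>> send_rows --rows '[[8.5,[0.1,0.1,3],0],[8.5,[0,0,5],0],[8.5,[0,0,3.5],0],[8.5,[0,0,1.8],0],[8.5,[0,0,0],0],[4,[0,0,0],0],[4,[0,0,0],0],[4,[0,0,0],0],[4,[0,0,0],0],[4,[0,0,0],0]]' --newtons 60

```text
t: 19.95
tool_pos: [0.5659, -0.2302, 0.0711]
tool_rot: [3.141, 0.001, 0.006]
contact_force: [-1.2, 3.4, 6.0]
opening: 0.0612
grip_force: 65.3
```

>>> send_rows --rows '[[4,[0,0,-1],0],[4,[0,0,-2],0],[4,[0,0,-3],0],[4,[0,0,-4],0],[4,[0,0,-3],0],[4,[0,0,-1],0],[4,[0,0,-1],0],[4,[0,0,0],0],[4,[0,0,0],0],[4,[0,0,0],0]]'

```text
t: 21.2
tool_pos: [0.5638, -0.2297, 0.2169]
tool_rot: [-3.141, -0.001, 0.003]
contact_force: [-0.2, -1.5, -4.1]
opening: 0.0609
grip_force: 66.2
```

```bash
python3 w.py 8; python3 - <<'E'
from station import ctrl
import cv2
from h import *
for n in("scene","top"):
    d=ctrl.get_image(n);cv2.imwrite(f'pics/{n}2.png',d['frame'][:,:,::-1])
P=cloud(d);z=P[...,2]
n,l,s,c=cv2.connectedComponentsWithStats(((z>.108)&(z<.13)&(P[...,1]>.08)&(P[...,0]>.33)).astype(np.uint8))
for i in range(1,n):
    if s[i,4]>150: print(s[i,4],P[l==i].mean(0).round(3))
E
```

```text
[-4.95 -4.72 -4.62 -5.05 -4.85 -3.68 -4.75 -3.82] -4.555857852372843 0.17054487713340366 21.6 [ 0.5643331  -0.22998948  0.21830102]
720 [0.625 0.198 0.118]
759 [0.406 0.177 0.119]
```

View pics/scene2.png

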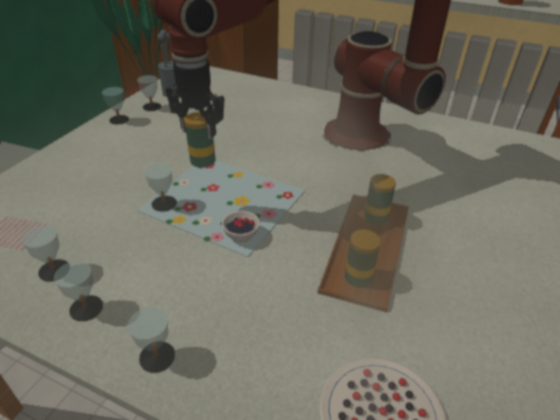

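The held tin weighs about 0.46 kg, is upright at about (200,140), and its base is 0.150 m above the table. The other two tins stand on the tray at about (380,200) and (362,258). The glass and bowl have not moved.

```bash
python3 -c "
from station import ctrl
print(ctrl.finish_job())"
```

```text
the job is handed in; nothing more can be done
None
```

The job is handed in: the two lighter tins (about 0.16 and 0.21 kg) stand upright on the tray, and the gripper holds the heaviest (about 0.46 kg) upright with its base 15 cm above the table.

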